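# Date-stamp two preserve jars on a sliding stamping jig

## Robot

A 6-joint arm with a two-finger parallel gripper is mounted at the origin on a cart in front of the work surface, level with it; the furniture and walls round the work are solid. World frame = base frame: x ahead of the robot, y to its left, z up, the work surface at z = 0. Lengths are in m, angles in rad, forces in N, time in s.
With the tool pointing down it reaches from about 0.3 to 0.875 m from the base axis. Payload 6.4 kg.
Tool frame: the origin (TCP) lies between the finger pads; the fingertips stand 19 mm ahead of it and the grasp point (between the pads) is the TCP (ctrl.tips_ahead is the z of the fingertips in the tool frame, in m); z points along the fingers, y is the line along which they close (so a half turn about z gives the same grasp; the last joint's range is limited). The gripper opens to 85 mm and grips with 20 to 120 N. Pads are 22 mm wide; open, the fingers measure 114 mm over their backs; the gripper's body (76 mm by 85 mm) begins 54 mm behind the grasp point. The pads swing forward as they close: fully open they stand 13 mm farther back than shut.
Start: joints at [-1.436, 0.181, 1.607, -0, 1.354, -0.206], TCP at [0.192, -0.542, 0.25] pointing down, gripper open.
Joint ranges: [-2.99, 2.99], [-0.89, 2.07], [0.3, 2.58], [-1.14, 4.28], [0, 2.63], [-3.12, 3.12]. Speed limits (rad/s): [2.57, 2.57, 3.01, 3.14, 3.14, 3.14].

## Interface

Orientations are given as a unit quaternion [w, x, y, z].
In Python, from bench import readout, vision, ctrl gives the robot as it stands.
- The arm moves only by the tool play_rows, never from a script. Its arguments are lists of equal length, an entry for each row: "xyz": the shift along the tool's x, y, z in mm, a list of three; "rot": the turn, a rotation vector about the tool's x, y, z in rad, a list of three; "grip": the opening, from 0 (shut) to 1 (fully open). In form: {"xyz": [[x, y, z], ...], "rot": [[rx, ry, rz], ...], "grip": [grip, ...]}. A call has exactly 10 rows; each row is the pose to reach, as a shift and turn from the pose commanded when the call began, along the tool's axes at that moment; what a row does not reach only later rows make up. A row lasts 1/8 s, in which the tool goes at most 62.5 mm and 10.7 degrees, less where a joint would pass 70% of its speed; a pose out of reach is approached as far as the arm can. A call with a gripper value outside its range is refused whole. The fingers move at their own pace and stop on an object; the grip force is fixed at half the most. Time passes only in rows, so rows that repeat a pose let the fingers close, or fill a call up. It gives the time, the measured TCP pose, the force, the opening and the grip force at its end, in the units of the state.
- readout.get_obs(): the state, without advancing time (a new reading comes with each control period).
- vision.camera(name): name is "scene" or "side" or "wrist"; returns a dict with "color" (480x640x3 uint8, red, green, blue), "depth" (480x640 float32, m along the optical axis (not along the pixel's ray), 0 where there is no reading), "camera_matrix" (3x3 intrinsics, pixels), "k1" (the pictures are not rectified: a ray, as slopes to the right and down, at radius r is drawn at 1 + k1 r^2 times it, then the intrinsics apply), "extrinsics" (4x4, takes a point from camera to world coordinates); the wrist camera has in their place "hand_eye" (4x4, takes a point from camera to tool coordinates, whose origin is the TCP and whose axes are the flange's). Camera axes: x right, y down, z forward; pixel columns grow to the right and rows downward; lengths in m; the calibration is good to about 2 mm. A picture is of the moment at which its call begins: read the wrist's pose just before it.
- ctrl.hand_in(): hands the job in; it is judged then, once.
The state is a dict: "time_s": time; "q": joint angles; "dq": joint speeds; "joint_efforts": joint torques, N m; "eef_pos": TCP position; "eef_rot": TCP orientation; "wrist_force": force on the tool from outside, world axes, zero at the start; "torque": the same for the moment, N m; "opening": opening from 0.0 (shut) to 1.0 (fully open); "grasp_force": force on a finger pad.
Only numpy, scipy, OpenCV 4.12 (cv2) and the standard library are available. Lean on these libraries where they do the work, as an engineer would, in place of code of your own. Each camera call takes 0.05 s, during which the arm holds its last target. There are 200 camera calls.

## Task

Stamp the lids of the two jars that stand on the sliding tray of the stamping jig: first the wide squat jar, then the narrow taller one. Bring each lid centrally under the fixed stamp by pushing the tray along its slides (the jars themselves are not to be touched by the robot), then push the stamp's knob down until its face bears on the lid with about 12 N, keep it pressed for half a second and let it rise fully before the tray moves on. Glass: never more than 22 N on a lid; leave both jars standing upright on the tray and the other things on the table where they are.

Things in the scene. Friction and masses are not known exactly. Their poses are not given: they have to be found in the camera images.
- wide_jar: the wide squat glass preserve jar, dark berry filling and grey-white screw lid, 70 mm across and 86 mm tall, loose on the tray; origin at the centre of its underside, so its lid centre is 86 mm straight above. It stands in either of two diagonally opposite quarters of the tray (near -x, -y or near +x, +y of the jig, roughly 20 mm and 42 mm off the tray's middle)
- narrow_jar: the narrow taller glass preserve jar, honey-coloured with a yellowish screw lid, 60 mm across and 92 mm tall, loose on the tray in the other quarter; origin at the centre of its underside
- jig: the stamping jig, fixed to the table: grey base plate 140 x 310 mm, origin at table height straight under the stamp. Its x axis points away from the robot (give or take a little yaw), its y axis to the robot's left, along the long side. A column at y = -172 mm carries a level arm (28 mm wide, its top 180 mm above the table) that reaches to the stamp guide at the origin, 38 mm across. A tray 142 x 192 mm with a 9 mm rim runs on crossed slides over the base
- saddle (a joint): position of the tray along the jig's y axis, m, -0.058 to 0.058; 0 = tray's middle under the stamp. The slide moves with about 3 N of friction plus 25 N per m/s, has no spring and stays where it is left
- tray (a joint): position of the tray along the jig's x axis, m, -0.034 to 0.034; 0 = tray's middle under the stamp. Same friction as the other slide
- finger_well (a point): the tray's finger well, an open-topped square cup of black plastic on a neck at the tray's +y end, 175 mm from the tray's middle: this point is the centre of its floor (30 mm above the table); axes as the jig's. Inside 56 x 56 mm, walls 8 mm thick and 22 mm high above the floor. Closed fingertips lowered into it can push its walls any way to move the tray, both slides at once or one at a time
- tray_floor (a point): middle of the tray's floor (30 mm above the table), on which the jars stand; moves with the tray
- stamp_knob (a point): centre of the top of the stamp's black round knob, 42 mm across with a flat top 32 mm across, 232 mm above the table when up; pushed straight down. A light return spring (2 N at the top, about 4 N when a lid is reached) lifts it again
- stamp (a joint): how far the knob is pushed down, m, 0 (up) to 0.031; the face meets the wide jar's lid at about 0.021 and the narrow jar's at about 0.015
- stamp_die: the stamp's round rubber face, 22 mm across, under the knob; origin at the centre of the face, 137 mm above the table when up. It is cushioned against the knob by a stiff spring, 5 N per mm, 5 mm at most, so that on the lid the force grows by 5 N for each mm the knob goes down
- marker_0: bystander: marker pen lying on the table near its front edge, 125 mm long
- peg_a: bystander: wooden spring peg, 72 mm long, lying behind the jig on the left
There are look-alikes about, which are no part of the job. Leave any yellow look-alike of the wide_jar alone.

How it is judged:
By the outcome, as a careful person would: the job done as asked, in the order asked, and still so for the second after the job is handed in, with the robot touching nothing.
It also fails if it takes over 72 s, if anything falls off the work surface, if the arm or the gripper's body presses on something with over 40 N, if the wrist force passes 120 N, or if a joint passes its speed limit or range.

## Working session

There is one attempt and no reset: what is moved stays moved. The work goes in short steps, Python scripts to look and compute and a tool call to move; the robot and the scene stay as the last step left them, time stands still between calls to the robot, and variables do not carry over. Pictures are saved under pics/ and viewed, at most 10 in all, crops included, and the job is handed in when it is done.

Besides the shell and the picture viewer there is one more tool, called after "Emit:" as name(argument=value, ...) on one line, values as JSON. play_rows: Moves the arm, as the interface text tells. Its arguments: {"type":"object","properties":{"xyz":{"type":"array","items":{"type":"array","items":{"type":"number"}}},"rot":{"type":"array","items":{"type":"array","items":{"type":"number"}}},"grip":{"type":"array","items":{"type":"number"}}},"required":["xyz","rot","grip"]}

```bash
mkdir -p pics; cat > h.py <<'E'
import numpy as np, cv2
from bench import readout, vision, ctrl
def shot(n,f):
    o=readout.get_obs(); c=vision.camera(n); cv2.imwrite('pics/'+f+'.png',c['color'][:,:,::-1]); 
    np.savez('pics/'+f+'.npz',eef_pos=o['eef_pos'],eef_rot=o['eef_rot'],**c); return c
def T(c):
    if 'extrinsics' in c: return c['extrinsics']
    from scipy.spatial.transform import Rotation as R
    w,x,y,z=c['eef_rot']; M=np.eye(4); M[:3,:3]=R.from_quat([x,y,z,w]).as_matrix(); M[:3,3]=c['eef_pos']
    return M@c['hand_eye']
def cloud(c):
    K=c['camera_matrix'];k1=float(c['k1']);v,u=np.mgrid[0:480,0:640]
    a=(u-K[0,2])/K[0,0];b=(v-K[1,2])/K[1,1];x,y=a.copy(),b.copy()
    for _ in range(8):
        s=1+k1*(x*x+y*y);x,y=a/s,b/s
    d=c['depth'];P=np.stack([x*d,y*d,d],-1);M=T(c);W=P@M[:3,:3].T+M[:3,3];W[d<=0]=np.nan
    return W
def load(f): return dict(np.load('pics/'+f+'.npz'))
E
python3 - <<'E'
from h import *
for n in('scene','side'): c=shot(n,n+'1'); print(c['extrinsics'].round(3).tolist(),c['k1'])
print(readout.get_obs())
E
```

```text
[[-0.962, 0.177, -0.208, 0.762], [0.274, 0.608, -0.746, 0.906], [-0.006, -0.774, -0.633, 0.808], [0.0, 0.0, 0.0, 1.0]] -0.0478292103244488
[[0.999, -0.018, 0.027, 0.507], [-0.032, -0.526, 0.85, -1.025], [-0.001, -0.85, -0.526, 0.866], [0.0, 0.0, 0.0, 1.0]] -0.12382324478849074
{'time_s': 0.1, 'q': array([-1.43629591e+00,  1.81485065e-01,  1.60788073e+00, -2.21973940e-05,
        1.35382533e+00, -2.06322554e-01]), 'dq': array([ 0.00149512, -0.00080019, -0.00020441,  0.00022273,  0.00082248,
        0.00269694]), 'joint_efforts': array([ 2.17859514e-05, -4.45881844e+01, -3.52238917e+01, -2.98913974e-04,
        4.15343689e-03,  1.13148343e-05]), 'eef_pos': array([ 0.19213564, -0.54145735,  0.24947711]), 'eef_rot': array([-7.99108784e-04,  9.85514346e-01,  1.69590196e-01,  1.78656390e-05]), 'wrist_force': array([0.16071606, 0.13066026, 0.01025983]), 'torque': array([-0.02155128, -0.01977241,  0.03055645]), 'grasp_force': 0.0, 'opening': 1.0017839124482926}
```

View pics/scene1.png

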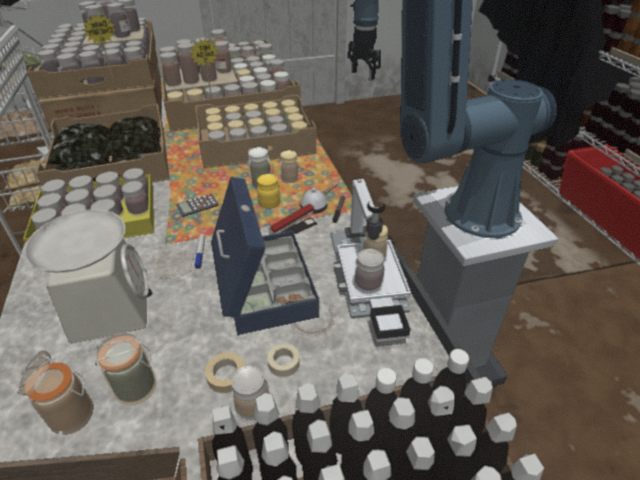

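View pics/side1.png

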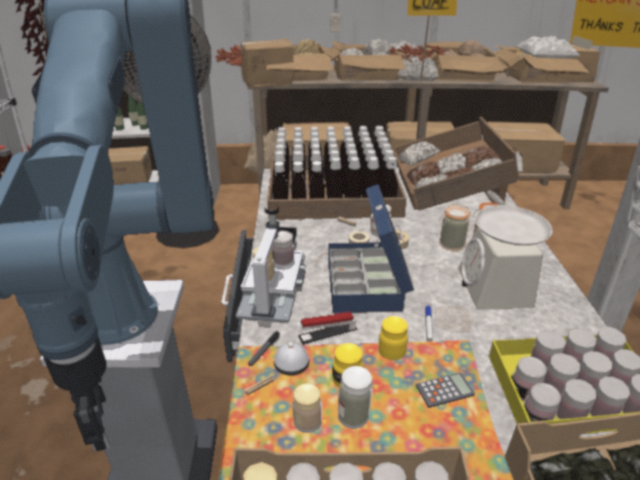

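The scene picture shows the jig: knob at about (376,208), narrow jar at (375,238), wide jar at (370,268), finger well at (389,322). I'll crop in on it and turn the depth into positions.

```bash
python3 - <<'E'
from h import *
c=load('scene1'); W=cloud(c)
im=cv2.imread('pics/scene1.png')[170:350,310:430]; cv2.imwrite('pics/crop1.png',cv2.resize(im,None,fx=3.3,fy=3.3,interpolation=cv2.INTER_CUBIC))
for u,v in [(376,206),(376,210),(370,256),(376,230),(389,322),(372,320),(405,320),(389,308),(389,336),(358,184),(362,215)]: print(u,v,W[v,u].round(3))
E
```

```text
376 206 [-0.149 -1.072 -0.745]
376 210 [0.426 0.178 0.226]
370 256 [0.439 0.198 0.113]
376 230 [0.422 0.179 0.17 ]
389 322 [0.437 0.325 0.027]
372 320 [0.476 0.32  0.041]
405 320 [0.412 0.347 0.05 ]
389 308 [0.431 0.305 0.05 ]
389 336 [0.456 0.368 0.038]
358 184 [0.401 0.003 0.178]
362 215 [0.385 0.006 0.079]
```

View pics/crop1.png

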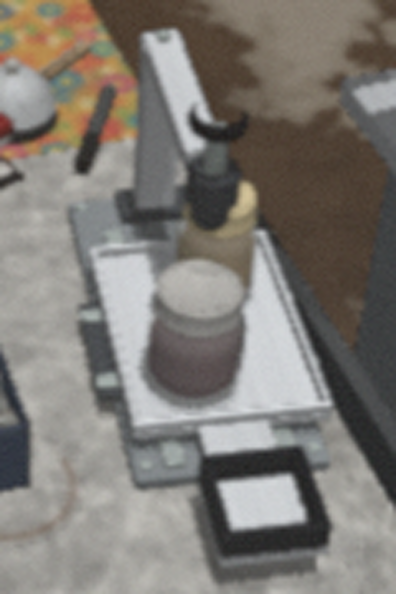

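The crop shows the wide jar at crop (197,330), in the +y half. The narrow jar is behind it, partly hidden by the stamp, and the well's white floor is at (263,500). Next I'll go above the jig for a wrist view.

```bash
cat >> h.py <<'E'
from scipy.spatial.transform import Rotation as R
def cmd(p,yaw=None):
    o=readout.get_obs(); w,x,y,z=o['eef_rot']; M=R.from_quat([x,y,z,w])
    s=M.inv().apply(np.array(p)-o['eef_pos'])*1000; a=M.as_matrix()[:,0]; y0=np.arctan2(a[1],a[0])
    rv=(M.inv()*R.from_euler('z',yaw)*R.from_euler('x',np.pi)).as_rotvec() if yaw is not None else 0
    print('shift mm',s.round(1),'rot',np.round(rv,3),'yaw now',y0.round(3))
E
python3 - <<'E'
from h import *
print(vision.camera('wrist')['hand_eye'].round(3).tolist())
cmd([0.30,-0.25,0.5],-.14); cmd([0.36,0.17,0.5],-.14)
E
```

```text
[[-0.001, -0.946, -0.323, 0.083], [1.0, -0.001, 0.0, -0.002], [-0.0, -0.323, 0.946, -0.123], [0.0, 0.0, 0.0, 1.0]]
shift mm [ 199.2 -239.1 -250. ] rot [-0.001 -0.     0.481] yaw now 0.341
shift mm [ 396.1 -614.9 -249.5] rot [-0.001 -0.     0.481] yaw now 0.341
```

Emit:
play_rows(xyz=[[10,-10,-60],[30,-30,-120],[60,-70,-180],[100,-120,-230],[150,-170,-250],[200,-220,-250],[250,-280,-250],[300,-340,-250],[340,-400,-250],[380,-460,-250]], rot=[[0,0,0],[0,0,0.1],[0,0,0.2],[0,0,0.3],[0,0,0.4],[0,0,0.48],[0,0,0.48],[0,0,0.48],[0,0,0.48],[0,0,0.48]], grip=[0,0,0,0,0,0,0,0,0,0])

```text
time_s: 1.4
eef_pos: [0.3683, -0.0767, 0.4993]
eef_rot: [0.0, 0.998, -0.07, 0.0]
wrist_force: [1.2, -0.0, -0.2]
opening: -0.001
grasp_force: 0.0
```

```bash
python3 - <<'E'
from h import *
print(readout.get_obs()['eef_pos']);cmd([0.45,0.20,0.5],-.14)
E
```

```text
[ 0.36832786 -0.0767171   0.49930779]
shift mm [  42.4 -285.4   -0.7] rot [ 0. -0.  0.] yaw now -0.14
```

Emit:
play_rows(xyz=[[10,-45,0],[20,-95,0],[25,-145,0],[30,-195,0],[40,-245,0],[42,-285,0],[42,-285,0],[42,-285,0],[42,-285,0],[42,-285,0]], rot=[[0,0,0],[0,0,0],[0,0,0],[0,0,0],[0,0,0],[0,0,0],[0,0,0],[0,0,0],[0,0,0],[0,0,0]], grip=[0,0,0,0,0,0,0,0,0,0])

```text
time_s: 2.65
eef_pos: [0.4494, 0.1968, 0.4996]
eef_rot: [-0.0, 0.998, -0.07, 0.0]
wrist_force: [-0.0, 1.2, 0.6]
opening: 0.001
grasp_force: 0.0
```

```bash
python3 - <<'E'
from h import *
shot('wrist','w1')
E
```

```text
(no output)
```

View pics/w1.png

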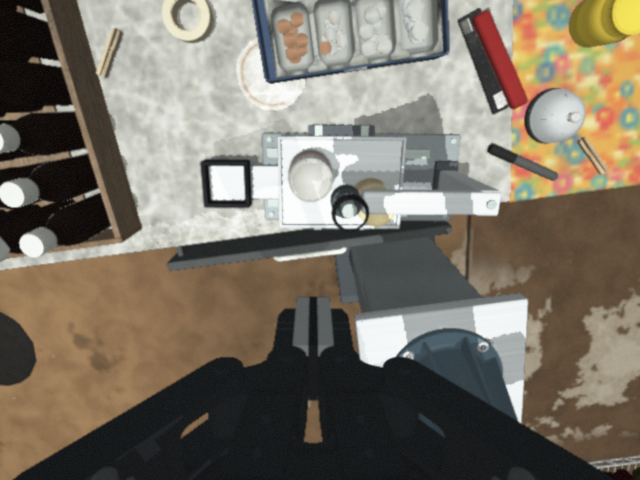

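The wrist view shows the wide jar's lid at (311,174), the narrow lid under the stamp arm at (374,198), the knob at (349,210) and the well at (227,183). A dark panel at the table's front edge (300,248) also needs its height checked.

```bash
python3 - <<'E'
from h import *
c=load('w1'); W=cloud(c); I=c['color'].astype(int); Z=W[...,2]
def fit(m,name):
    P=W[m]; h=cv2.convexHull(P[:,:2].astype(np.float32)); (r)=cv2.minAreaRect(h); ce=cv2.minEnclosingCircle(h)
    print(name,len(P),'mean',P.mean(0).round(4),'rect',np.round(r[0],4),np.round(r[1],4),round(r[2],1),'circ',np.round(ce[0],4),round(ce[1],4))
v,u=np.mgrid[0:480,0:640]
def box(a,b,c_,d): return (u>=a)&(u<=b)&(v>=c_)&(v<=d)
fit(box(283,335,145,200)&(Z>.108)&(Z<.122),'wide lid')
fit(box(325,372,180,235)&(Z>.222)&(Z<.242),'knob')
fit(box(365,500,185,220)&(Z>.172)&(Z<.188),'arm')
fit(box(195,255,150,210)&(Z>.046)&(Z<.060),'wellrim')
fit(box(205,248,160,202)&(Z>.024)&(Z<.037),'wellfloor')
fit(box(355,402,170,225)&(Z>.114)&(Z<.130),'narrow lid')
fit(box(270,410,130,235)&(Z>.022)&(Z<.050),'tray')
fit(box(255,470,125,235)&(Z>.003)&(Z<.02),'base')
for p in [(300,244),(200,255),(420,232),(300,240),(300,250)]: print(p,W[p[1],p[0]].round(3))
im=c['color'][130:260,180:510,::-1]; cv2.imwrite('pics/crop2.png',cv2.resize(im,None,fx=2.4,fy=2.4,interpolation=cv2.INTER_CUBIC))
E
```

```text
wide lid 1533 mean [0.442  0.2032 0.1139] rect [0.442  0.2031] [0.0588 0.0565] 81.2 circ [0.4414 0.2033] 0.0298
knob 447 mean [0.4248 0.1636 0.2287] rect [0.4212 0.1628] [0.0397 0.0402] 82.5 circ [0.4209 0.1627] 0.0207
arm 3149 mean [0.4059 0.0594 0.1793] rect [0.4063 0.061 ] [0.1624 0.0322] 80.2 circ [0.4074 0.0605] 0.082
wellrim 902 mean [0.4433 0.3315 0.0507] rect [0.4413 0.333 ] [0.071  0.0712] 81.3 circ [0.4414 0.3333] 0.049
wellfloor 1193 mean [0.4392 0.3366 0.0299] rect [0.4439 0.3307] [0.0623 0.0648] 80.6 circ [0.4439 0.3302] 0.0447
narrow lid 316 mean [0.3786 0.1207 0.1203] rect [0.3901 0.1232] [0.0491 0.0421] 21.2 circ [0.3921 0.1193] 0.026
tray 7177 mean [0.4286 0.1636 0.0311] rect [0.418  0.1666] [0.2066 0.1553] 81.9 circ [0.4159 0.1603] 0.1181
base 3849 mean [0.4326 0.0863 0.0125] rect [0.4154 0.128 ] [0.3105 0.1636] 81.8 circ [0.4151 0.1278] 0.1687
(300, 244) [ 0.303  0.242 -0.03 ]
(200, 255) [ 0.303  0.432 -0.045]
(420, 232) [ 0.295  0.026 -0.032]
(300, 240) [ 0.304  0.243 -0.052]
(300, 250) [ 0.292  0.244 -0.031]
```

View pics/crop2.png

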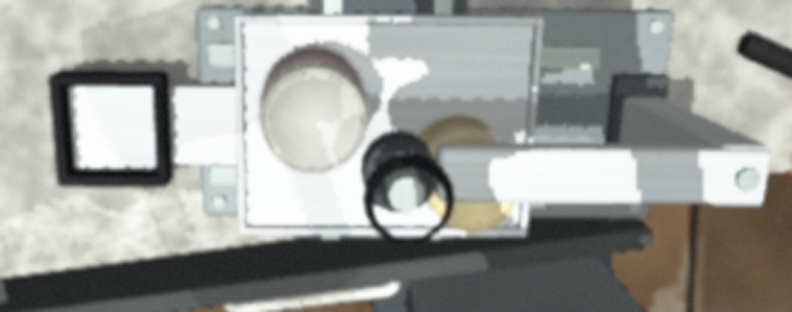

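The panel lies below table level, so it isn't in the way. In crop2 the knob centre is at (408,200), the wide lid at (316,117) and the well at (111,128). In crop1 the knob is at (218,120), the lid at (201,287) and the well at (263,500). I'll cast rays onto the known heights in both cameras.

```bash
cat >> h.py <<'E'
def ray(c,u,v,z):
    K=c['camera_matrix'];D=np.array([float(c['k1']),0,0,0])
    # drawn = (1+k1 r^2)*true
    n=cv2.undistortPoints(np.array([[[u,v]]],float),K,D)[0,0]; M=T(c); d=M[:3,:3]@[n[0],n[1],1]; t=(z-M[2,3])/d[2]
    return M[:3,3]+t*d
O=np.array([.421,.1627]); Y=-.143
def jig(p):
    d=np.array(p[:2])-O; c,s=np.cos(Y),np.sin(Y); return np.array([c*d[0]+s*d[1],-s*d[0]+c*d[1]])
def wor(j):
    c,s=np.cos(Y),np.sin(Y); return O+np.array([c*j[0]-s*j[1],s*j[0]+c*j[1]])
E
python3 - <<'E'
from h import *
w=load('w1');s=load('scene1')
for n,a,b,z in [('knob',(408,200),(218,120),.232),('lid',(316,117),(201,287),.116),('wellrim',(111,128),(263,500),.052)]:
    z2=.030 if n=='wellrim' else z
    p=ray(w,180+a[0]/2.4,130+a[1]/2.4,z);q=ray(s,310+b[0]/3.3,170+b[1]/3.3,z2)
    print(n,p[:2].round(4),q[:2].round(4),jig(p).round(4),jig(q).round(4))
E
```

```text
knob [0.4213 0.1629] [0.4243 0.1738] [0.0003 0.0002] [0.0017 0.0114]
lid [0.443  0.2008] [0.4397 0.2051] [0.0163 0.0408] [0.0125 0.0446]
wellrim [0.4432 0.3305] [0.436  0.3261] [-0.0019  0.1692] [-0.0085  0.1639]
```

```bash
python3 - <<'E'
from h import *
cmd([.4425,.332,.2],Y);cmd([.4425,.332,.056],Y)
E
```

```text
shift mm [ -26.  -132.7  299.6] rot [-0.    -0.001  0.002] yaw now -0.141
shift mm [ -26.  -132.7  443.6] rot [-0.    -0.001  0.002] yaw now -0.141
```

Emit:
play_rows(xyz=[[-5,-45,0],[-12,-90,20],[-20,-120,60],[-26,-133,110],[-26,-133,170],[-26,-133,230],[-26,-133,290],[-26,-133,340],[-26,-133,370],[-26,-133,370]], rot=[[0,0,0],[0,0,0],[0,0,0],[0,0,0],[0,0,0],[0,0,0],[0,0,0],[0,0,0],[0,0,0],[0,0,0]], grip=[0,0,0,0,0,0,0,0,0,0])

```text
time_s: 3.95
eef_pos: [0.4405, 0.3317, 0.1269]
eef_rot: [0.001, 0.998, -0.07, -0.002]
wrist_force: [0.4, 0.2, 0.6]
opening: -0.001
grasp_force: 0.0
```

```bash
python3 - <<'E'
from h import *
c=shot('wrist','w2')
cmd([.4425,.332,.056],Y)
E
```

```text
shift mm [ 0.7  0.4 73.1] rot [0.001 0.001 0.003] yaw now -0.14
```

View pics/w2.png

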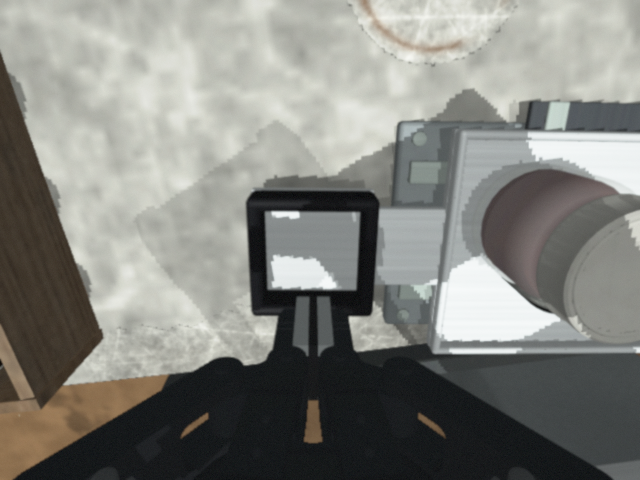

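The well rim spans columns 247–379 and rows 192–315, with its centre at about (313,252). The fingers line up with it in column.

```bash
python3 - <<'E'
from h import *
c=load('w2'); p=ray(c,313,253,.052); print(p,jig(p)); print(ray(c,247,253,.052),ray(c,379,253,.052)); cmd([p[0],p[1],.056],Y)
E
```

```text
[0.44659814 0.33224397 0.052     ] [0.00117461 0.17146149]
[0.45175369 0.36835309 0.052     ] [0.44142136 0.29608768 0.052     ]
shift mm [ 4.7 -0.4 73.1] rot [0.001 0.001 0.003] yaw now -0.14
```

Emit:
play_rows(xyz=[[3,0,15],[3,0,30],[3,0,45],[3,0,58],[3,0,66],[3,0,70],[3,0,70],[3,5,70],[3,8,70],[3,10,70]], rot=[[0,0,0],[0,0,0],[0,0,0],[0,0,0],[0,0,0],[0,0,0],[0,0,0],[0,0,0],[0,0,0],[0,0,0]], grip=[0,0,0,0,0,0,0,0,0,0])

```text
time_s: 5.25
eef_pos: [0.4438, 0.3224, 0.0596]
eef_rot: [-0.0, 0.998, -0.07, 0.0]
wrist_force: [-0.5, -0.7, 0.5]
opening: 0.001
grasp_force: 0.0
```

Emit:
play_rows(xyz=[[0,3,0],[0,6,0],[0,9,0],[0,12,0],[0,15,0],[0,18,0],[0,21,0],[0,24,0],[0,26,0],[0,28,0]], rot=[[0,0,0],[0,0,0],[0,0,0],[0,0,0],[0,0,0],[0,0,0],[0,0,0],[0,0,0],[0,0,0],[0,0,0]], grip=[0,0,0,0,0,0,0,0,0,0])

```text
time_s: 6.5
eef_pos: [0.4397, 0.2948, 0.0594]
eef_rot: [-0.0, 0.998, -0.07, -0.0]
wrist_force: [-1.0, 3.6, 0.5]
opening: -0.0
grasp_force: 1.7
```

```bash
cat >> h.py <<'E'
def inst():
    c=shot('wrist','tmp'); c=load('tmp'); W=cloud(c); Z=W[...,2]; m=(Z>.047)&(Z<.057)
    v,u=np.mgrid[0:480,0:640]; m&=(v<340)&(c['color'].max(-1)<70)
    n,l,st,_=cv2.connectedComponentsWithStats(m.astype(np.uint8)); k=1+np.argmax(st[1:,4]); P=W[l==k][:,:2]
    r=cv2.minAreaRect(cv2.convexHull(P.astype(np.float32))); print('well',np.round(r[0],4),np.round(r[1],4),'jig',jig(r[0]).round(4),'tool jig',jig(c['eef_pos']).round(4),readout.get_obs()['wrist_force'].round(1),st[k].tolist())
E
python3 -c "
from h import *
inst()"
```

```text
well [0.4545 0.3089] [0.071  0.0403] jig [0.0124 0.1495] tool jig [-0.0003  0.1335] [-0.6  2.4  0.1] [180, 247, 190, 93, 6880]
```

Emit:
play_rows(xyz=[[0,4,0],[0,8,0],[0,12,0],[-4,16,0],[-8,19,0],[-12,21,0],[-16,21,0],[-20,21,0],[-24,21,0],[-27,21,0]], rot=[[0,0,0],[0,0,0],[0,0,0],[0,0,0],[0,0,0],[0,0,0],[0,0,0],[0,0,0],[0,0,0],[0,0,0]], grip=[0,0,0,0,0,0,0,0,0,0])

```text
time_s: 7.8
eef_pos: [0.41, 0.2779, 0.0593]
eef_rot: [0.0, 0.998, -0.069, 0.0]
wrist_force: [4.5, 1.8, -0.9]
opening: 0.002
grasp_force: 2.6
```

```bash
python3 -c "
from h import *
inst(); c=shot('scene','s2')
im=cv2.imread('pics/s2.png')[170:350,310:430]; cv2.imwrite('pics/crop3.png',cv2.resize(im,None,fx=3.3,fy=3.3,interpolation=cv2.INTER_CUBIC))
"
```

```text
well [0.4353 0.2904] [0.0713 0.0598] jig [-0.004   0.1284] tool jig [-0.0273  0.1125] [3.  2.9 0.9] [175, 194, 199, 146, 9547]
```

View pics/crop3.png

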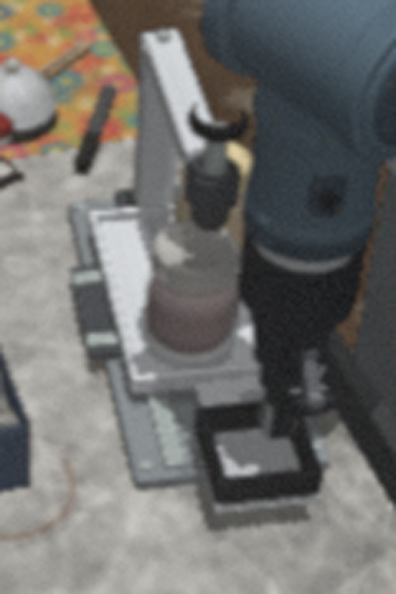

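The tray has followed the push. The lid is nearly under the stamp, at crop (195,247). I'll push 4 mm more in -x, back off, rise and check from above.

Emit:
play_rows(xyz=[[-2,0,0],[-4,0,0],[-4,0,0],[4,-8,0],[10,-14,-5],[10,-14,-60],[10,-14,-120],[20,0,-180],[40,30,-240],[50,60,-300]], rot=[[0,0,0],[0,0,0],[0,0,0],[0,0,0],[0,0,0],[0,0,0],[0,0,0],[0,0,0],[0,0,0],[0,0,0]], grip=[0,0,0,0,0,0,0,0,0,0])

```text
time_s: 9.15
eef_pos: [0.4502, 0.2167, 0.3503]
eef_rot: [0.0, 0.998, -0.069, -0.0]
wrist_force: [0.2, 0.6, -0.6]
opening: -0.001
grasp_force: 0.0
```

```bash
cat >> h.py <<'E'
def top(f):
    shot('wrist',f); c=load(f); 
    a=T(c); 
    K=c['camera_matrix']; d=np.append(O,.15)-a[:3,3]; q=a[:3,:3].T@d; u,v=int(K[0,0]*q[0]/q[2]+K[0,2]),int(K[1,1]*q[1]/q[2]+K[1,2])
    x0,y0=max(0,min(u-110,420)),max(0,min(v-80,320))
    im=c['color'][y0:y0+160,x0:x0+220,::-1]; cv2.imwrite('pics/'+f+'c.png',cv2.resize(im,None,fx=3.5,fy=3.5,interpolation=cv2.INTER_CUBIC)); print('crop origin',x0,y0)
E
python3 -c "
from h import *
top('w3')"
```

```text
crop origin 269 151
```

View pics/w3c.png

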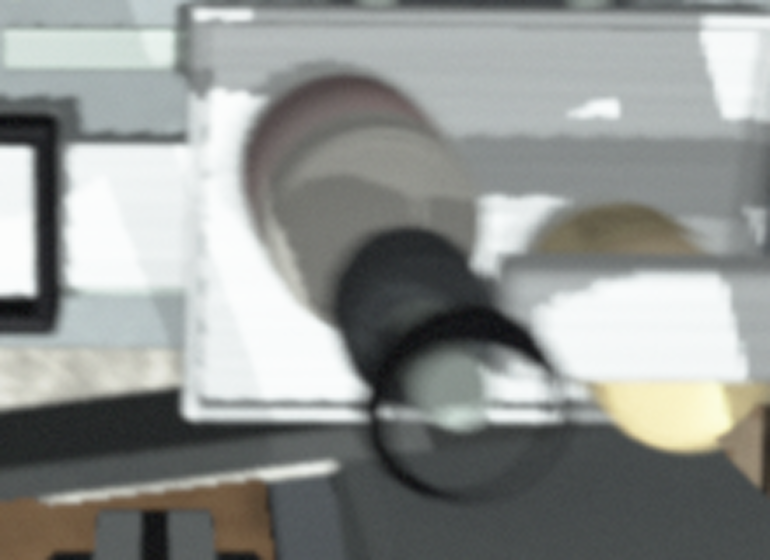

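In this view the knob ring's centre is at crop (470,405). The wide lid's left edge is at x=262, its right edge at 475 and its top at 122, so its centre is at about (369,229). The narrow lid's bottom edge is at (683,452). Casting rays:

```bash
python3 - <<'E'
from h import *
w=load('w3')
for n,a,z in [('knob',(470,405),.232),('lid',(369,229),.116),('narrowbottom',(683,452),.122),('wide L',(262,229),.116),('wide R',(475,229),.116)]:
    p=ray(w,269+a[0]/3.5,151+a[1]/3.5,z); print(n,p[:2].round(4),jig(p).round(4))
W=cloud(w);Z=W[...,2];v,u=np.mgrid[0:480,0:640]
def fit(m,name):
    P=W[m][:,:2].astype(np.float32); h=cv2.convexHull(P); (c,r)=cv2.minEnclosingCircle(h); print(name,len(P),'circ',np.round(c,4),round(r,4),'jig',jig(c).round(4), 'bbox jig',np.array([jig(p) for p in P]).min(0).round(4),np.array([jig(p) for p in P]).max(0).round(4))
fit((Z>.11)&(Z<.122)&(u>335)&(u<405)&(v<260),'lid')
fit((Z>.224)&(Z<.242)&(u>370)&(u<435)&(v>235)&(v<300),'knob')
fit((Z>.114)&(Z<.13)&(u>425)&(u<500)&(v>200)&(v<285),'narrow')
fit((Z>.172)&(Z<.186)&(u>430),'arm')
E
```

```text
knob [0.4216 0.1599] [ 0.001  -0.0027]
lid [0.4251 0.1616] [ 0.0042 -0.0005]
narrowbottom [0.3477 0.0782] [-0.0605 -0.0941]
wide L [0.4292 0.1909] [0.0041 0.0291]
wide R [0.421  0.1326] [ 0.0043 -0.0298]
lid 1900 circ [0.4247 0.1619] 0.0304 jig [ 0.0038 -0.0002] bbox jig [-0.0227 -0.0301] [0.0328 0.0297]
knob 946 circ [0.4207 0.1625] 0.0207 jig [-0.0002 -0.0002] bbox jig [-0.0208 -0.0208] [0.0202 0.019 ]
narrow 733 circ [0.369  0.0786] 0.0254 jig [-0.0395 -0.0906] bbox jig [-0.0576 -0.1158] [-0.0375 -0.0654]
arm 5808 circ [0.4049 0.0535] 0.0752 jig [-0.0004 -0.1104] bbox jig [-0.0175 -0.1842] [ 0.0144 -0.0362]
```

The lid needs about 4 mm more in -x, and y is right. Back into the well.

```bash
python3 - <<'E'
from h import *
p=wor([-.014,.128]); cmd([*p,.2],Y);cmd([*p,.058],Y)
E
```

```text
shift mm [-40.5 -71.8 158.4] rot [-0.002 -0.012  0.003] yaw now -0.14
shift mm [-42.2 -71.5 300.3] rot [-0.002 -0.012  0.003] yaw now -0.14
```

Emit:
play_rows(xyz=[[-10,-20,0],[-25,-50,30],[-40,-72,80],[-41,-72,140],[-41,-72,190],[-41,-72,230],[-41,-72,255],[-41,-72,262],[-41,-72,262],[-41,-72,262]], rot=[[0,0,0],[0,0,0],[0,0,0],[0,0,0],[0,0,0],[0,0,0],[0,0,0],[0,0,0],[0,0,0],[0,0,0]], grip=[0,0,0,0,0,0,0,0,0,0])

```text
time_s: 10.45
eef_pos: [0.4205, 0.2949, 0.0875]
eef_rot: [-0.0, 0.998, -0.07, 0.001]
wrist_force: [0.9, 0.9, 0.7]
opening: -0.001
grasp_force: 0.0
```

```bash
python3 -c "
from h import *
inst(); p=wor([-.012,.128]); cmd([*p,.058],Y)"
```

```text
well [0.428  0.2914] [0.0715 0.0662] jig [-0.0114  0.1284] tool jig [-0.0194  0.1308] [-0.3 -0.7  1. ] [241, 207, 164, 133, 6879]
shift mm [ 7.3  2.8 29.5] rot [-0.001 -0.002  0.004] yaw now -0.139
```

Emit:
play_rows(xyz=[[4,2,5],[4,2,15],[4,2,25],[3,2,29],[0,2,29],[-4,2,29],[-8,2,29],[-10,2,29],[-11,2,29],[-11,2,29]], rot=[[0,0,0],[0,0,0],[0,0,0],[0,0,0],[0,0,0],[0,0,0],[0,0,0],[0,0,0],[0,0,0],[0,0,0]], grip=[0,0,0,0,0,0,0,0,0,0])

```text
time_s: 11.75
eef_pos: [0.4084, 0.294, 0.0572]
eef_rot: [-0.0, 0.998, -0.07, 0.0]
wrist_force: [-1.1, -0.1, 0.3]
opening: -0.002
grasp_force: 0.0
```

```bash
python3 -c "
from h import *
inst()"
```

```text
well [0.4318 0.2911] [0.0714 0.0583] jig [-0.0076  0.1286] tool jig [-0.0312  0.1282] [ 0.9  0.6 -0.7] [217, 196, 202, 144, 9401]
```

Emit:
play_rows(xyz=[[-1,0,0],[-2,0,0],[-3,0,0],[-4,0,0],[-4.5,0,0],[-4.5,0,0],[-4.5,0,0],[-4.5,0,0],[-4.5,0,0],[-4.5,0,0]], rot=[[0,0,0],[0,0,0],[0,0,0],[0,0,0],[0,0,0],[0,0,0],[0,0,0],[0,0,0],[0,0,0],[0,0,0]], grip=[0,0,0,0,0,0,0,0,0,0])

```text
time_s: 13.05
eef_pos: [0.4039, 0.2947, 0.0571]
eef_rot: [-0.0, 0.998, -0.07, 0.0]
wrist_force: [1.5, 0.4, 0.5]
opening: 0.001
grasp_force: 1.2
```

```bash
python3 -c "
from h import *
inst()"
```

```text
well [0.4272 0.2917] [0.0711 0.0592] jig [-0.0123  0.1285] tool jig [-0.0358  0.1282] [ 2.2 -0.3  0.2] [217, 196, 202, 144, 9471]
```

Emit:
play_rows(xyz=[[5,0,0],[15,0,0],[17,0,-20],[17,0,-70],[20,0,-130],[30,15,-190],[45,40,-250],[58,74,-300],[58,74,-300],[58,74,-300]], rot=[[0,0,0],[0,0,0],[0,0,0],[0,0,0],[0,0,0],[0,0,0],[0,0,0],[0,0,0],[0,0,0],[0,0,0]], grip=[0,0,0,0,0,0,0,0,0,0])

```text
time_s: 14.35
eef_pos: [0.4511, 0.213, 0.3567]
eef_rot: [-0.0, 0.998, -0.07, -0.0]
wrist_force: [0.4, 0.5, -0.9]
opening: -0.001
grasp_force: 0.0
```

```bash
cat >> h.py <<'E'
def circ(m,W,r0,name):
    from scipy.optimize import least_squares
    P=np.array([jig(p) for p in W[m]]); n,x=len(P),P
    h=cv2.convexHull(x.astype(np.float32))[:,0]; print(name,n,'bbox',x.min(0).round(4),x.max(0).round(4),'circ',np.round(cv2.minEnclosingCircle(h)[0],4),round(cv2.minEnclosingCircle(h)[1],4))
def near(W,j,r): 
    d=W[...,:2]-wor(j); return np.hypot(d[...,0],d[...,1])<r
def topfit(f,lid,zl,r=.04):
    top(f); w=load(f); W=cloud(w); Z=W[...,2]
    circ((Z>zl-.007)&(Z<zl+.007)&near(W,lid,r),W,0,'lid'); circ((Z>.224)&(Z<.242)&near(W,[0,0],.03),W,0,'knob')
E
python3 -c "
from h import *
topfit('w4',[0,0],.116)
cmd([*O,.27],Y)"
```

```text
crop origin 264 150
lid 1661 bbox [-0.0281 -0.0303] [0.0293 0.0297] circ [-0.0004  0.    ] 0.0304
knob 952 bbox [-0.0209 -0.0205] [0.0204 0.0206] circ [-0.0003  0.0002] 0.0209
shift mm [-22.   54.2  85.8] rot [0.001 0.002 0.004] yaw now -0.139
```

Emit:
play_rows(xyz=[[-8,18,0],[-16,36,5],[-22,54,20],[-22,54,50],[-22,54,75],[-22,54,90],[-22,54,98],[-22,54,100],[-22,54,100],[-22,54,100]], rot=[[0,0,0],[0,0,0],[0,0,0],[0,0,0],[0,0,0],[0,0,0],[0,0,0],[0,0,0],[0,0,0],[0,0,0]], grip=[0,0,0,0,0,0,0,0,0,0])

```text
time_s: 15.65
eef_pos: [0.4222, 0.1629, 0.2579]
eef_rot: [-0.0, 0.998, -0.07, 0.001]
wrist_force: [-0.4, 0.1, -0.3]
opening: 0.001
grasp_force: 0.0
```

```bash
python3 -c "
from h import *
o=readout.get_obs();print(jig(o['eef_pos']),o['eef_pos'],o['wrist_force'],ctrl.tips_ahead)"
```

```text
[0.00113427 0.00037601] [0.42217628 0.16291053 0.2578561 ] [-0.36985083  0.14250633 -0.33833907] 0.019
```

Emit:
play_rows(xyz=[[-1,0,3],[-1,0,6],[-1,0,9],[-1,0,12],[-1,0,15],[-1,0,18],[-1,0,21],[-1,0,23],[-1,0,25],[-1,0,25]], rot=[[0,0,0],[0,0,0],[0,0,0],[0,0,0],[0,0,0],[0,0,0],[0,0,0],[0,0,0],[0,0,0],[0,0,0]], grip=[0,0,0,0,0,0,0,0,0,0])

```text
time_s: 16.9
eef_pos: [0.4208, 0.163, 0.232]
eef_rot: [-0.0, 0.998, -0.07, 0.0]
wrist_force: [-1.2, -0.2, 3.3]
opening: 0.003
grasp_force: 1.7
```

Emit:
play_rows(xyz=[[0,0,0.5],[0,0,1],[0,0,1.5],[0,0,2],[0,0,2.5],[0,0,3],[0,0,3],[0,0,3],[0,0,3],[0,0,3]], rot=[[0,0,0],[0,0,0],[0,0,0],[0,0,0],[0,0,0],[0,0,0],[0,0,0],[0,0,0],[0,0,0],[0,0,0]], grip=[0,0,0,0,0,0,0,0,0,0])

```text
time_s: 18.15
eef_pos: [0.4208, 0.163, 0.2294]
eef_rot: [-0.0, 0.998, -0.07, 0.0]
wrist_force: [-0.8, -0.1, 5.8]
opening: -0.0
grasp_force: 2.9
```

```bash
python3 -c "
from h import *
for _ in range(3):
  o=readout.get_obs();print(o['eef_pos'],o['wrist_force']); vision.camera('side')"
```

```text
[0.42080776 0.16299724 0.22939135] [-0.81620969 -0.12027281  5.83100498]
[0.42079406 0.16299039 0.22938448] [-2.13868353 -0.4451002   5.47668979]
[0.42077951 0.16299505 0.22938204] [-1.4946496   0.16691483  5.05858299]
```

Emit:
play_rows(xyz=[[0,0,0.5],[0,0,1],[0,0,1.5],[0,0,2.0],[0,0,2.2],[0,0,2.2],[0,0,2.2],[0,0,2.2],[0,0,2.2],[0,0,2.2]], rot=[[0,0,0],[0,0,0],[0,0,0],[0,0,0],[0,0,0],[0,0,0],[0,0,0],[0,0,0],[0,0,0],[0,0,0]], grip=[0,0,0,0,0,0,0,0,0,0])

```text
time_s: 19.55
eef_pos: [0.4208, 0.163, 0.228]
eef_rot: [0.0, 0.998, -0.069, 0.0]
wrist_force: [-5.6, -0.5, 12.9]
opening: -0.001
grasp_force: 6.0
```

```bash
python3 -c "
from h import *
for _ in range(4):
  o=readout.get_obs();print(o['eef_pos'],o['wrist_force']); vision.camera('side')"
```

```text
[0.42084496 0.16301936 0.22801378] [-5.553538   -0.45175592 12.85637831]
[0.42082576 0.16301651 0.22799806] [-5.29558221 -0.82055973 12.18073065]
[0.42086742 0.16299472 0.22803243] [-4.95812726 -1.15446931 12.26931301]
[0.42084563 0.16301499 0.22801217] [-4.97872961 -0.56945045 12.36788839]
```

Emit:
play_rows(xyz=[[-0.2,0,0.5],[-0.4,0,1.0],[-0.4,0,1.1],[-0.4,0,1.1],[-0.4,0,1.1],[-0.4,0,1.1],[-0.4,0,1.1],[-0.4,0,1.1],[-0.4,0,1.1],[-0.4,0,1.1]], rot=[[0,0,0],[0,0,0],[0,0,0],[0,0,0],[0,0,0],[0,0,0],[0,0,0],[0,0,0],[0,0,0],[0,0,0]], grip=[0,0,0,0,0,0,0,0,0,0])

```text
time_s: 21.0
eef_pos: [0.4208, 0.163, 0.2274]
eef_rot: [0.0, 0.998, -0.069, 0.001]
wrist_force: [-5.1, -0.9, 15.5]
opening: 0.002
grasp_force: 7.4
```

```bash
python3 -c "
from h import *
for _ in range(3):
  o=readout.get_obs();print(o['eef_pos'],o['wrist_force']); vision.camera('side')"
```

```text
[0.42082669 0.16301154 0.22743872] [-5.05424737 -0.88859149 15.45426959]
[0.42081541 0.16303613 0.2274217 ] [-5.0154007  -1.65820942 14.86142742]
[0.42084673 0.16302725 0.22747514] [-5.42105982 -1.18332604 15.06091355]
```

Emit:
play_rows(xyz=[[0,0,0.2],[0,0,0.35],[0,0,0.35],[0,0,0.35],[0,0,0.35],[0,0,0.35],[0,0,0.35],[0,0,0.35],[0,0,0.35],[0,0,0.35]], rot=[[0,0,0],[0,0,0],[0,0,0],[0,0,0],[0,0,0],[0,0,0],[0,0,0],[0,0,0],[0,0,0],[0,0,0]], grip=[0,0,0,0,0,0,0,0,0,0])

```text
time_s: 22.4
eef_pos: [0.4208, 0.163, 0.2272]
eef_rot: [0.0, 0.998, -0.069, 0.001]
wrist_force: [-6.2, -0.7, 16.3]
opening: -0.002
grasp_force: 7.9
```

Emit:
play_rows(xyz=[[0,0,-2],[0,0,-5],[0,0,-10],[0,0,-16],[0,0,-23],[0,0,-32],[5,0,-50],[15,-20,-80],[25,-40,-120],[25,-50,-140]], rot=[[0,0,0],[0,0,0],[0,0,0],[0,0,0],[0,0,0],[0,0,0],[0,0,0],[0,0,0],[0,0,0],[0,0,0]], grip=[0,0,0,0,0,0,0,0,0,0])

```text
time_s: 23.65
eef_pos: [0.4533, 0.2098, 0.3686]
eef_rot: [-0.0, 0.998, -0.069, 0.001]
wrist_force: [0.8, 0.2, -0.4]
opening: 0.001
grasp_force: 0.0
```

```bash
python3 -c "
from h import *
topfit('w5',[0,0],.116); p=wor([-.016,.128])
cmd([*p,.2],Y);cmd([*p,.058],Y)"
```

```text
crop origin 259 150
lid 1559 bbox [-0.0279 -0.0295] [0.0294 0.0295] circ [-0.0002  0.0001] 0.0302
knob 872 bbox [-0.0206 -0.0205] [0.0202 0.0208] circ [-0.0003  0.0001] 0.0209
shift mm [-42.2 -75.5 170.7] rot [-0.003 -0.006  0.005] yaw now -0.138
shift mm [-43.  -75.2 312.7] rot [-0.003 -0.006  0.005] yaw now -0.138
```

Emit:
play_rows(xyz=[[-15,-25,10],[-30,-50,40],[-44,-76,90],[-44,-76,150],[-44,-76,210],[-44,-76,255],[-44,-76,270],[-44,-76,275],[-44,-76,275],[-44,-76,275]], rot=[[0,0,0],[0,0,0],[0,0,0],[0,0,0],[0,0,0],[0,0,0],[0,0,0],[0,0,0],[0,0,0],[0,0,0]], grip=[0,0,0,0,0,0,0,0,0,0])

```text
time_s: 24.95
eef_pos: [0.4203, 0.2909, 0.0922]
eef_rot: [-0.001, 0.998, -0.07, 0.001]
wrist_force: [0.7, 0.1, 0.5]
opening: -0.0
grasp_force: 0.0
```

```bash
python3 -c "
from h import *
inst(); p=wor([-.0187,.1285]); cmd([*p,.058],Y)
W=cloud(load('w5'));Z=W[...,2];m=(Z>.114)&(Z<.13)&near(W,[-.04,-.09],.035);circ(m,W,0,'narrow')"
```

```text
well [0.4243 0.292 ] [0.0714 0.0654] jig [-0.0152  0.1284] tool jig [-0.019   0.1268] [-0.5  1.   0.2] [235, 215, 158, 125, 6215]
shift mm [ 0.3 -1.7 34.1] rot [-0.001 -0.003  0.004] yaw now -0.139
narrow 894 bbox [-0.0629 -0.1154] [-0.0368 -0.0639] circ [-0.0388 -0.0897] 0.0258
```

Emit:
play_rows(xyz=[[0,-1,8],[0,-1,18],[0,-1,28],[0,-1,34],[0,-3,34],[0,-7,34],[0,-11,34],[0,-15,34],[0,-18,34],[0,-21,34]], rot=[[0,0,0],[0,0,0],[0,0,0],[0,0,0],[0,0,0],[0,0,0],[0,0,0],[0,0,0],[0,0,0],[0,0,0]], grip=[0,0,0,0,0,0,0,0,0,0])

```text
time_s: 26.25
eef_pos: [0.4221, 0.3112, 0.0566]
eef_rot: [0.0, 0.998, -0.07, 0.0]
wrist_force: [0.2, -3.5, 1.8]
opening: 0.002
grasp_force: 1.8
```

Emit:
play_rows(xyz=[[0,-4,0],[0,-9,0],[0,-15,0],[0,-22,0],[0,-29,0],[0,-36,0],[0,-43,0],[0,-50,0],[0,-55,0],[0,-58,0]], rot=[[0,0,0],[0,0,0],[0,0,0],[0,0,0],[0,0,0],[0,0,0],[0,0,0],[0,0,0],[0,0,0],[0,0,0]], grip=[0,0,0,0,0,0,0,0,0,0])

```text
time_s: 27.5
eef_pos: [0.4298, 0.3691, 0.0563]
eef_rot: [-0.0, 0.998, -0.069, -0.0]
wrist_force: [1.5, -3.6, 1.1]
opening: 0.002
grasp_force: 1.7
```

```bash
python3 -c "
from h import *
inst()"
```

```text
well [0.445  0.3543] [0.0711 0.0428] jig [-0.0036  0.1931] tool jig [-0.0207  0.2055] [ 0.4 -1.9 -0.5] [255, 236, 197, 104, 7697]
```

Emit:
play_rows(xyz=[[0,-4,0],[0,-9,0],[0,-15,0],[0,-20,0],[0,-23,0],[3,-25,0],[7,-25,0],[11,-25,0],[14,-25,0],[17,-25,0]], rot=[[0,0,0],[0,0,0],[0,0,0],[0,0,0],[0,0,0],[0,0,0],[0,0,0],[0,0,0],[0,0,0],[0,0,0]], grip=[0,0,0,0,0,0,0,0,0,0])

```text
time_s: 28.8
eef_pos: [0.4507, 0.3911, 0.0566]
eef_rot: [-0.0, 0.998, -0.07, 0.0]
wrist_force: [-0.1, -0.9, -0.4]
opening: -0.0
grasp_force: 0.6
```

Emit:
play_rows(xyz=[[3,0,0],[7,0,0],[11,0,0],[15,0,0],[19,0,0],[23,0,0],[26,0,0],[28,0,0],[28,0,0],[28,0,0]], rot=[[0,0,0],[0,0,0],[0,0,0],[0,0,0],[0,0,0],[0,0,0],[0,0,0],[0,0,0],[0,0,0],[0,0,0]], grip=[0,0,0,0,0,0,0,0,0,0])

```text
time_s: 30.05
eef_pos: [0.4784, 0.3871, 0.0565]
eef_rot: [-0.0, 0.998, -0.07, 0.0]
wrist_force: [-0.9, -2.3, 1.2]
opening: 0.0
grasp_force: 1.5
```

```bash
python3 -c "
from h import *
inst()"
```

```text
well [0.4843 0.3736] [0.0707 0.0238] jig [0.0326 0.2178] tool jig [0.0249 0.2303] [ 0.5 -3.7  1.7] [258, 283, 187, 57, 5489]
```

Emit:
play_rows(xyz=[[2,0,0],[4,0,0],[6,0,0],[8,0,0],[9.5,0,0],[9.5,0,0],[9.5,0,0],[9.5,0,0],[5,4,0],[-3,10,0]], rot=[[0,0,0],[0,0,0],[0,0,0],[0,0,0],[0,0,0],[0,0,0],[0,0,0],[0,0,0],[0,0,0],[0,0,0]], grip=[0,0,0,0,0,0,0,0,0,0])

```text
time_s: 31.35
eef_pos: [0.4737, 0.3778, 0.0566]
eef_rot: [-0.0, 0.998, -0.07, 0.001]
wrist_force: [-0.4, -0.0, -0.7]
opening: 0.002
grasp_force: 0.0
```

```bash
python3 -c "
from h import *
cmd([.451,.213,.365],Y)"
```

```text
shift mm [   0.7  166.1 -308.6] rot [-0.001 -0.001  0.004] yaw now -0.139
```

Emit:
play_rows(xyz=[[0,0,-30],[0,0,-90],[0,5,-150],[0,20,-200],[0,50,-250],[0,90,-290],[0,130,-308],[0,160,-308],[0,166,-308],[0,166,-308]], rot=[[0,0,0],[0,0,0],[0,0,0],[0,0,0],[0,0,0],[0,0,0],[0,0,0],[0,0,0],[0,0,0],[0,0,0]], grip=[0,0,0,0,0,0,0,0,0,0])

```text
time_s: 32.6
eef_pos: [0.4504, 0.2135, 0.3643]
eef_rot: [-0.0, 0.998, -0.07, 0.0]
wrist_force: [-0.2, 0.0, 0.6]
opening: 0.0
grasp_force: 0.0
```

```bash
python3 -c "
from h import *
topfit('w6',[0,0],.122); cmd([*O,.27],Y)"
```

```text
crop origin 263 147
lid 1057 bbox [-0.0228 -0.027 ] [0.0254 0.0247] circ [-0.0006 -0.0012] 0.0261
knob 902 bbox [-0.0209 -0.0203] [0.0202 0.0207] circ [-0.0003  0.    ] 0.0207
shift mm [-22.   54.8  94.1] rot [-0.     0.     0.004] yaw now -0.139
```

View pics/w6c.png

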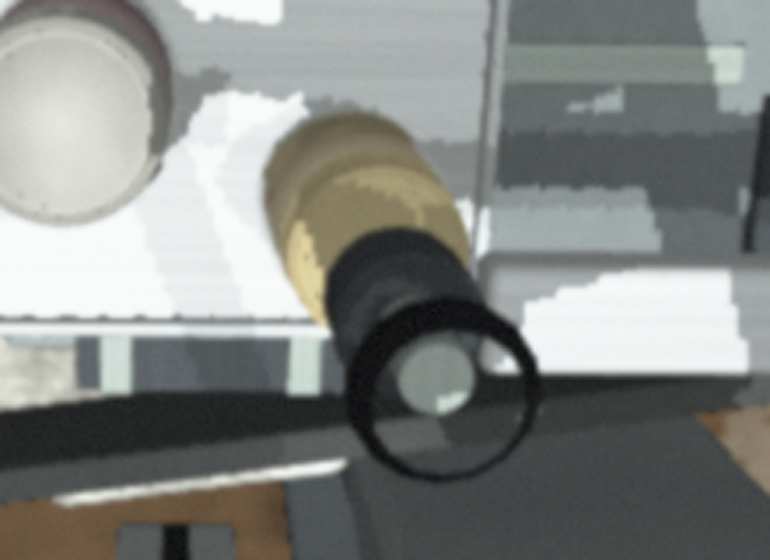

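The narrow jar's lid is centred under the stamp to within about 1 mm, both jars stand upright, and the knob is fully up. Now the second stamping.

Emit:
play_rows(xyz=[[-8,18,0],[-16,36,5],[-23,55,20],[-23,55,50],[-23,55,80],[-23,55,98],[-23,55,106],[-23,55,107],[-23,55,107],[-23,55,107]], rot=[[0,0,0],[0,0,0],[0,0,0],[0,0,0],[0,0,0],[0,0,0],[0,0,0],[0,0,0],[0,0,0],[0,0,0]], grip=[0,0,0,0,0,0,0,0,0,0])

```text
time_s: 33.9
eef_pos: [0.4207, 0.1622, 0.2583]
eef_rot: [-0.0, 0.998, -0.07, 0.001]
wrist_force: [0.5, 1.1, 0.0]
opening: -0.007
grasp_force: 0.0
```

Emit:
play_rows(xyz=[[0,0,3],[0,0,6],[0,0,9],[0,0,12],[0,0,15],[0,0,17],[0,0,19],[0,0,21],[0,0,21.5],[0,0,21.5]], rot=[[0,0,0],[0,0,0],[0,0,0],[0,0,0],[0,0,0],[0,0,0],[0,0,0],[0,0,0],[0,0,0],[0,0,0]], grip=[0,0,0,0,0,0,0,0,0,0])

```text
time_s: 35.15
eef_pos: [0.4203, 0.162, 0.236]
eef_rot: [0.0, 0.998, -0.07, 0.0]
wrist_force: [0.2, -0.9, 2.7]
opening: -0.002
grasp_force: 1.6
```

Emit:
play_rows(xyz=[[0,0,0.5],[0,0,1],[0,0,1.5],[0,0,1.5],[0,0,1.5],[0,0,1.5],[0,0,1.5],[0,0,1.5],[0,0,1.5],[0,0,1.5]], rot=[[0,0,0],[0,0,0],[0,0,0],[0,0,0],[0,0,0],[0,0,0],[0,0,0],[0,0,0],[0,0,0],[0,0,0]], grip=[0,0,0,0,0,0,0,0,0,0])

```text
time_s: 36.4
eef_pos: [0.4203, 0.1621, 0.235]
eef_rot: [0.0, 0.998, -0.07, 0.0]
wrist_force: [-2.3, -0.5, 7.5]
opening: 0.001
grasp_force: 3.6
```

```bash
python3 -c "
from h import *
for _ in range(3):
  o=readout.get_obs();print(o['eef_pos'],o['wrist_force']); vision.camera('side')"
```

```text
[0.42030233 0.16205993 0.23500831] [-2.33821314 -0.45484661  7.53352099]
[0.42030768 0.16204451 0.23502559] [-3.27051219 -0.16234811  6.58010125]
[0.42030068 0.16204211 0.23501095] [-1.37687001 -1.64844534  7.33068238]
```

Emit:
play_rows(xyz=[[-0.1,0,0.6],[-0.2,0,1.2],[-0.3,0,1.8],[-0.4,0,2.4],[-0.4,0,2.7],[-0.4,0,2.7],[-0.4,0,2.7],[-0.4,0,2.7],[-0.4,0,2.7],[-0.4,0,2.7]], rot=[[0,0,0],[0,0,0],[0,0,0],[0,0,0],[0,0,0],[0,0,0],[0,0,0],[0,0,0],[0,0,0],[0,0,0]], grip=[0,0,0,0,0,0,0,0,0,0])

```text
time_s: 37.8
eef_pos: [0.4203, 0.1621, 0.2335]
eef_rot: [0.0, 0.998, -0.069, 0.001]
wrist_force: [-5.2, -1.2, 13.9]
opening: -0.001
grasp_force: 7.2
```

```bash
python3 -c "
from h import *
for _ in range(3):
  o=readout.get_obs();print(o['eef_pos'],o['wrist_force']); vision.camera('side')"
```

```text
[0.42033997 0.16207753 0.23347227] [-5.17853045 -1.23880832 13.94958933]
[0.4203378  0.16208295 0.23348035] [-4.95634338 -1.70301314 14.46263744]
[0.4203271  0.16207581 0.23346191] [-4.30583691 -1.38085126 15.02991538]
```

Emit:
play_rows(xyz=[[0,0,0.3],[0,0,0.5],[0,0,0.5],[0,0,0.5],[0,0,0.5],[0,0,0.5],[0,0,0.5],[0,0,0.5],[0,0,0.5],[0,0,0.5]], rot=[[0,0,0],[0,0,0],[0,0,0],[0,0,0],[0,0,0],[0,0,0],[0,0,0],[0,0,0],[0,0,0],[0,0,0]], grip=[0,0,0,0,0,0,0,0,0,0])

```text
time_s: 39.2
eef_pos: [0.4204, 0.1621, 0.2332]
eef_rot: [0.0, 0.998, -0.069, 0.001]
wrist_force: [-4.7, -1.8, 15.7]
opening: -0.002
grasp_force: 7.9
```

Emit:
play_rows(xyz=[[0,0,-2],[0,0,-5],[0,0,-10],[0,0,-16],[0,0,-23],[0,0,-32],[5,0,-50],[15,-20,-80],[25,-40,-120],[25,-50,-130]], rot=[[0,0,0],[0,0,0],[0,0,0],[0,0,0],[0,0,0],[0,0,0],[0,0,0],[0,0,0],[0,0,0],[0,0,0]], grip=[0,0,0,0,0,0,0,0,0,0])

```text
time_s: 40.45
eef_pos: [0.4532, 0.209, 0.3649]
eef_rot: [-0.001, 0.998, -0.069, 0.003]
wrist_force: [-0.4, 0.0, -0.8]
opening: -0.001
grasp_force: 0.0
```

```bash
python3 -c "
from h import *
topfit('w7',[0,0],.122); w=load('w7'); W=cloud(w); Z=W[...,2]; circ((Z>.109)&(Z<.123)&near(W,[.037,.09],.04),W,0,'wide'); print(readout.get_obs()['time_s'])"
```

```text
crop origin 259 151
lid 1056 bbox [-0.0214 -0.0269] [0.0254 0.0243] circ [-0.0007 -0.0011] 0.0262
knob 880 bbox [-0.0204 -0.0205] [0.02   0.0205] circ [-0.0004  0.    ] 0.0208
wide 2831 bbox [0.0058 0.0592] [0.0644 0.1186] circ [0.0348 0.0887] 0.0301
40.5
```

Both lids are stamped, the jars are upright and the knob is up, so I'm handing in.

```bash
python3 -c "
from h import *
print(ctrl.hand_in())"
```

```text
the job is handed in; nothing more can be done
None
```

I stamped the wide jar's lid first, then the narrow one's, each centred to about 1 mm and pressed at about 12 N (worked out from the wrist force) for over half a second; the knob rose fully each time, both jars were left upright on the tray, and the job was handed in at 40.5 s with no verdict returned.

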